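# Index the laundry carousel on by one hole

### The arm

A 6-joint arm with a two-finger parallel gripper is mounted at the origin on the work surface. World frame = base frame: x ahead of the robot, y to its left, z up, the work surface at z = 0. Lengths are in m, angles in rad, forces in N, time in s.
With the tool pointing down it reaches from about 0.325 to 0.85 m from the base axis. Payload 4.4 kg.
Tool frame: the origin (TCP) lies at the very end of the fingers, on their centre line; the grasp point (between the pads) lies 19 mm behind it; z points along the fingers, x is the direction in which the jaws open and shut, and the axes are right-handed (so a half turn about z gives the same grasp; the last joint's range is limited). The gripper opens to 94 mm and grips with 3 to 60 N. Pads are 16 mm wide; open, the fingers measure 119 mm over their backs; the gripper's body (75 mm by 177 mm) begins 78 mm behind the grasp point.
Start: joints at [-0.15, 0.207, 1.542, -0, 1.393, -0.15], TCP at [0.575, -0, 0.205] pointing down, gripper open.
Joint ranges: [-2.73, 2.73], [-0.86, 2.22], [0.23, 2.46], [-1.11, 4.25], [0.08, 2.63], [-2.82, 2.82]. Speed limits (rad/s): [2.79, 2.79, 3.14, 3.14, 3.14, 3.14].

### API

Orientations are given as [roll, pitch, yaw] about the fixed x, y, z axes, in that order (R = Rz(yaw) Ry(pitch) Rx(roll)).
In Python, from rig import sense, viewer, robot gives the robot as it stands.
- The arm moves only by the tool drive_tool, never from a script. Its argument "rows" is a list that holds one entry, the list of rows, each a list of 7 numbers: the shift along the tool's x, y, z scaled (see below), then the turn, a rotation vector about the tool's x, y, z scaled (see below), then the opening, from 0 (shut) to 1 (fully open). A call has 1 to 5 rows; each row shifts and turns the commanded pose from where the row before left it, along the tool's axes as they then stand; what a row does not reach is not made up. The controller multiplies each number of a shift by 25 mm and each number of a turn by 0.12 rad. A row lasts 1/10 s, in which the tool goes at most 50 mm and 8.59 degrees, less where a joint would pass 70% of its speed; a pose out of reach is approached as far as the arm can. A call with a number of a shift or a turn outside -1 to 1 is refused whole. A call with a gripper value outside its range is refused whole. The fingers move at their own pace and stop on an object; "newtons" is the grip in N (left out, the last holds). Time passes only in rows, so rows that do not move let the fingers close. It gives the time, the measured TCP pose, the force and the opening at its end, in the units of the state.
- sense(): the state, without advancing time (a new reading comes with each control period).
- viewer.read_camera(name): name is "scene" or "side" or "wrist"; returns a dict with "frame" (420x560x3 uint8, blue, green, red), "fx", "fy", "cx", "cy" (pixels), "xyz" and "rotation" of the camera in the world. Camera axes: x right, y up, looking along -z (the intrinsics and any distortion apply to the point x, -y, -z); pixel columns grow to the right and rows downward; lengths in m; the calibration is good to about 2 mm. A picture is of the moment at which its call begins. There is no depth.
- robot.close_job(): hands the job in, once; it reports no verdict.
The state is a dict: "time": time; "joint_pos": joint angles; "qd": joint speeds; "joint_torque": joint torques, N m; "ee_pos": TCP position; "tcp_rot": TCP orientation; "ft_force": force on the tool from outside, world axes, zero at the start; "torque": the same for the moment, N m; "gripper_width": opening from 0.0 (shut) to 1.0 (fully open).
Only numpy, scipy, OpenCV 4.12 (cv2) and the standard library are available. Lean on these libraries where they do the work, as an engineer would, in place of code of your own. Each camera call takes 0.05 s, during which the arm holds its last target.

### The job

Bring the laundry carousel round by one station: with a fingertip press its dished plunger in to free the turntable, push the turntable counter-clockwise (seen from above) to the very next hole of the index ring, and let the plunger spring fully up into that hole, then move clear. Only press and push, without forcing anything: do not grip or lift anything, do not turn past that hole or backwards, let the two stacked tins ride along undisturbed on the turntable, and leave the bottle and the peg bowl alone.

Things in the scene. Friction and masses are not known exactly. Their poses are not given: they have to be found in the camera images.
- carousel_axis (a point): Point on the vertical turning axis of the carousel, level with the turntable's top face (38 mm above the ledge). Fixed round base 326 mm across, at any yaw, with a flat steel index ring (125 to 163 mm from the axis, top at 38 mm) that has six square holes, 60 degrees apart, 141 mm from the axis. Inside it turns a wooden turntable of 123 mm radius with a hub 32 mm across, 10 mm high. z is up.
- plunger_cup (a point): Centre of the floor of the plunger's dished head, a round steel cup on the turntable, 88 mm from the axis: 52 mm inside, 60 mm outside diameter, rim 12 mm above its floor; plunger up, the floor is 54 mm above the ledge. Closed fingertips fit in it, press it straight down and, pushing sideways on the inside of the rim, turn the table. The point moves with the plunger.
- pin_top (a point): Rounded top of the plunger's steel pin, 10 mm thick, 141 mm from the axis directly outward of the cup. The pin is carried under the index ring by an arm of the plunger; plunger up, it stands in a hole of the ring, its top level with the ring's face, and locks the turntable; the hole is 15 mm wide along the ring.
- plunger (a joint): How far the plunger is pressed in, m: 0 up, 0.013 down on its stop. Spring: about 5 N at the top, 10 N at the bottom. The pin is clear of the ring from 0.010. Between holes it rides under the ring and holds the plunger down at about 0.0095; at a hole it springs up (finds its way in from 4 mm off), unless a finger holds it down or rubs hard sideways on the rim: ease off there.
- turntable (a joint): Angle of the turntable, rad: 0 at the start, with the pin in a hole; grows counter-clockwise seen from above. The next hole that way is at 1.047 (60 degrees). With the pin clear it takes about 2 to 4 N sideways at the cup to turn, and it stays where it is left.
- tin_seat (a point): Point on the top face of the turntable, 68 mm from the axis on the side opposite the plunger, over which the stacked tins stand. It turns with the turntable.
- lower_tin_centre (a point): Centre, half-way up, of the lower of two stacked loose steel tins, 72 mm across and 30 mm high, standing on the turntable opposite the plunger.
- upper_tin_centre (a point): Centre, half-way up, of the upper tin, the same size, standing on the lower one (its top is 98 mm above the ledge).
- bottle_centre (a point): Centre, half-way up, of a loose closed glass bottle, 64 mm across and 170 mm high, standing on the low chrome slotted rack (30 mm high, 400 x 140 mm) to the left of the carousel. A bystander.
- peg_bowl_centre (a point): Centre, half-way up, of a loose beech bowl of pegs, 100 mm across and 45 mm high with the pegs reaching to about 75 mm, on the same rack. A bystander.
There are look-alikes about, which are no part of the job. What is meant by the part that bears bottle_centre is not yellow, and is the larger of those in its own colour.

How it is judged:
By the outcome, as a careful person would: the job done as asked, in the order asked, and still so for the second after the job is handed in, with the robot touching nothing.
It also fails if it takes over 42 s, if anything falls off the work surface, if the arm or the gripper's body presses on something with over 40 N, if the wrist force passes 120 N, or if a joint passes its speed limit or range.

## Working session

There is one attempt and no reset: what is moved stays moved. The work goes in short steps, Python scripts to look and compute and a tool call to move; the robot and the scene stay as the last step left them, time stands still between calls to the robot, and variables do not carry over. Pictures are saved under pics/ and viewed, and the job is handed in when it is done.

Besides the shell and the picture viewer there is one more tool, called after "Request:" as name([rows], argument=value, ...), one row to a line, values as JSON. drive_tool: Moves the arm, as the interface text tells. Its arguments: {"type":"object","properties":{"rows":{"type":"array","items":{"type":"array","items":{"type":"array","items":{"type":"number","minimum":-1,"maximum":1}}}},"newtons":{"type":"number"}},"required":["rows"]}

```bash
mkdir -p pics; ls; python3 - <<'E'
from rig import sense, viewer, robot
import cv2
print(sense())
for n in ["scene","side","wrist"]:
    c=viewer.read_camera(n); cv2.imwrite(f"pics/{n}0.png",c["frame"])
    print(n,{k:v for k,v in c.items() if k!="frame"})
E
```

```text
pics
{'time': 0.0, 'joint_pos': array([-1.50485003e-01,  2.07402924e-01,  1.54287925e+00, -2.90512565e-05,
        1.39351563e+00, -1.50483640e-01]), 'qd': array([-2.34220609e-03, -9.85883945e-04,  2.15735642e-05, -1.96206270e-04,
        1.36807065e-03, -9.12469180e-04]), 'joint_torque': array([-8.39226868e-05, -3.70882022e+01, -2.81415099e+01,  6.96549774e-02,
        3.60915181e-02, -1.71865345e-04]), 'ee_pos': array([5.74219980e-01, 1.05696778e-04, 2.04335942e-01]), 'tcp_rot': array([-3.14129033e+00,  2.18452048e-03,  4.12172727e-06]), 'ft_force': array([-0.66735678, -0.55319719, -1.32255193]), 'torque': array([ 0.02609047,  0.06830596, -0.03140301]), 'gripper_width': 0.9999547996283462}
scene {'fx': 530.4924321991584, 'fy': 530.4924321991584, 'cx': 273.2147616082134, 'cy': 210.7831661352135, 'xyz': array([0.85484935, 0.74102627, 0.85547533]), 'rotation': array([ 0.77467787, -0.00347802,  2.5732994 ])}
side {'fx': 469.6067955061613, 'fy': 469.6067955061613, 'cx': 279.44400094077844, 'cy': 210.3251185749532, 'xyz': array([-0.19547467, -0.64074673,  0.75668408]), 'rotation': array([ 0.98920372, -0.00569582, -0.68046082])}
wrist {'fx': 305.56778428469886, 'fy': 305.56778428469886, 'cx': 283.4775250121976, 'cy': 215.32615007766617, 'xyz': array([0.5730148 , 0.07914112, 0.3861443 ]), 'rotation': array([-0.27510107,  0.00201003,  0.00109875])}
```

View pics/scene0.png

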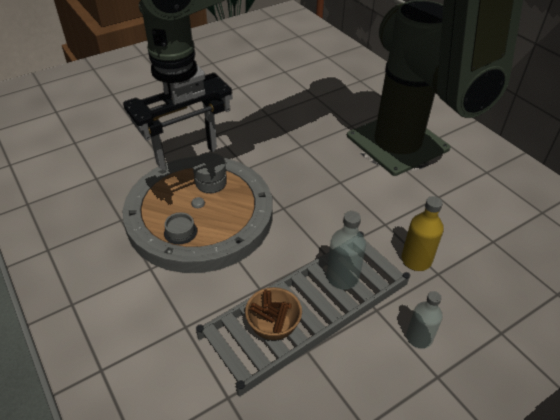

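View pics/side0.png

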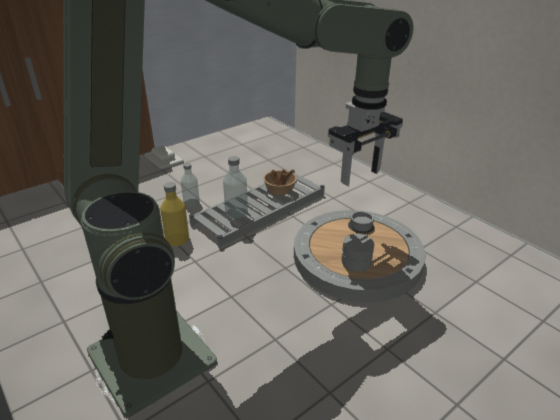

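View pics/wrist0.png

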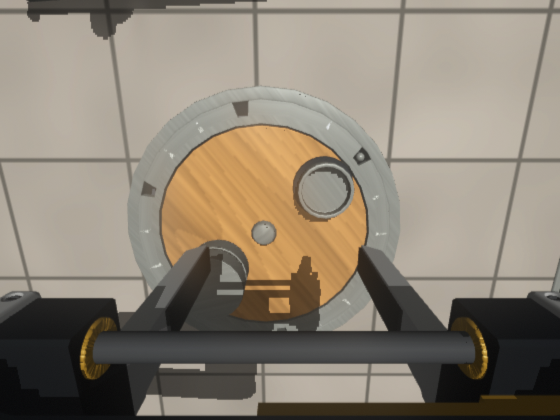

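The scene view shows the carousel, with its hub near (198,203), cup near (180,228) and tins near (210,175). The rack carries the clear bottle and the bowl, and the small and yellow bottles are decoys. In the wrist view the hub is near (263,232), the cup near (325,190) and the pin near (362,156). I'll zoom in to measure.

```bash
python3 - <<'E'
import cv2
def z(n,x0,y0,x1,y1,f):
    im=cv2.imread(f"pics/{n}0.png")[y0:y1,x0:x1]
    cv2.imwrite(f"pics/{n}0z.png",cv2.resize(im,None,fx=f,fy=f,interpolation=cv2.INTER_CUBIC))
z("scene",115,145,285,270,4.5);z("side",285,195,435,305,5);z("wrist",120,80,410,330,2.7)
E
```

```text
(no output)
```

View pics/scene0z.png

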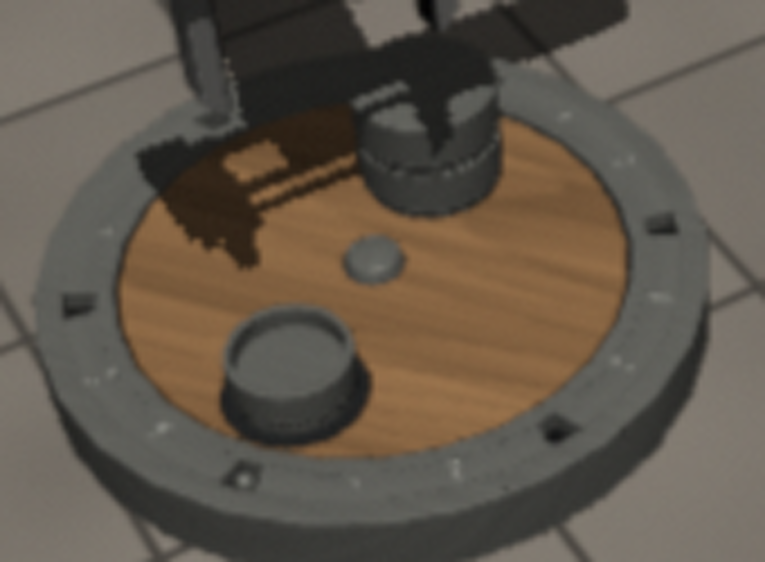

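View pics/side0z.png

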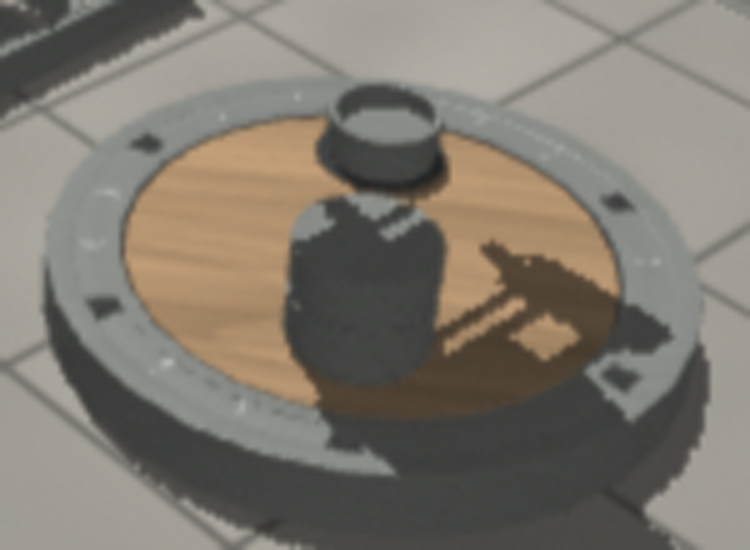

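View pics/wrist0z.png

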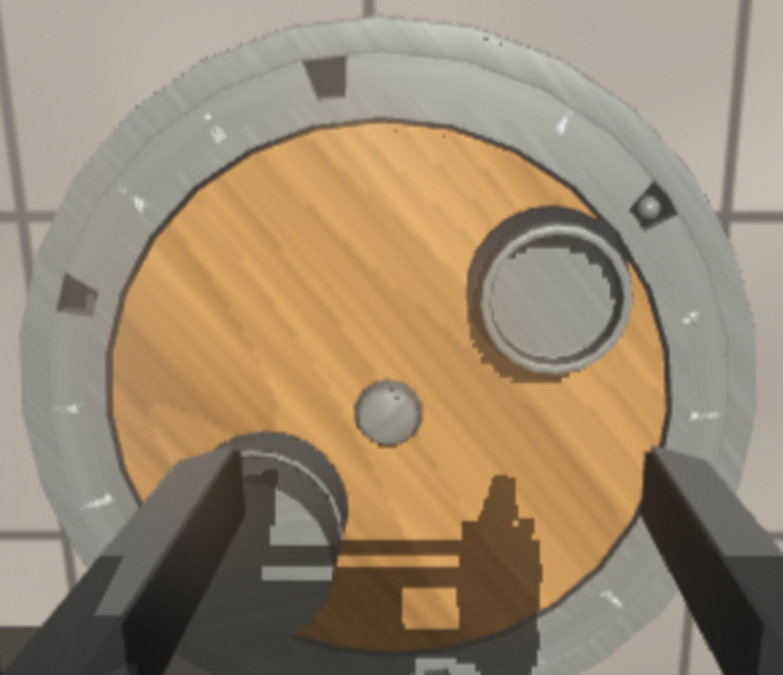

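```bash
cat > h.py <<'E'
import numpy as np,cv2,pickle
from scipy.spatial.transform import Rotation as Ro
from scipy.optimize import least_squares
def proj(c,P):
    R=Ro.from_euler('xyz',c['rotation']).as_matrix()
    p=(np.atleast_2d(P)-c['xyz'])@R
    return np.c_[c['cx']+c['fx']*p[:,0]/-p[:,2], c['cy']-c['fy']*p[:,1]/-p[:,2]]
def snap(n,tag,crop=None,f=1):
    from rig import viewer
    c=viewer.read_camera(n); im=c['frame']
    if crop: x0,y0,x1,y1=crop; im=im[y0:y1,x0:x1]
    cv2.imwrite(f"pics/{tag}.png",cv2.resize(im,None,fx=f,fy=f,interpolation=cv2.INTER_CUBIC)); return c
E
python3 - <<'E'
from h import *
C={'scene':dict(fx=530.492,fy=530.492,cx=273.215,cy=210.783,xyz=np.array([0.85484935,0.74102627,0.85547533]),rotation=[0.77467787,-0.00347802,2.5732994]),
'side':dict(fx=469.607,fy=469.607,cx=279.444,cy=210.325,xyz=np.array([-0.19547467,-0.64074673,0.75668408]),rotation=[0.98920372,-0.00569582,-0.68046082]),
'wrist':dict(fx=305.568,fy=305.568,cx=283.4775,cy=215.326,xyz=np.array([0.5730148,0.07914112,0.3861443]),rotation=[-0.27510107,0.00201003,0.00109875])}
off={'scene':(115,145,4.5),'side':(285,195,5),'wrist':(120,80,2.7)}
# label: (radius,angle offset,z key)
O=[('scene','r',0,245,478),('scene','r',60,556,430),('scene','r',120,661,224),('scene','r',-60,79,304),
('side','r',60,148,143),('side','r',120,105,307),('side','r',-60,618,203),('side','r',-120,622,377),
('wrist','r',0,651,207),('wrist','r',60,325,77),('wrist','r',120,77,296),
('scene','c',0,290,350),('side','c',0,385,113),('wrist','c',0,557,299),('scene','h',0,374,258),('wrist','h',0,388,412)]
def res(p,full=False):
    x,y,z,phi,zc,zh=p; r=[]
    for n,k,a,u,v in O:
        x0,y0,f=off[n]; u=x0+(u+.5)/f-.5; v=y0+(v+.5)/f-.5
        R={'r':.141,'c':.088,'h':0}[k]; Z={'r':z,'c':zc,'h':zh}[k]
        t=phi+np.radians(a)
        r.append(proj(C[n],[x+R*np.cos(t),y+R*np.sin(t),Z])[0]-[u,v])
    return np.array(r) if full else np.ravel(r)
s=least_squares(res,[.55,.05,.038,.7,.066,.048],x_scale=.01,loss='soft_l1')
print(s.x,np.degrees(s.x[3])); 
for o,e in zip(O,res(s.x,True)): print(o[:3],e.round(2))
E
```

```text
[ 0.54875597 -0.03896979  0.03856413  0.68002748  0.06574622  0.04231965] 38.96270430717176
('scene', 'r', 0) [-0.13 -0.72]
('scene', 'r', 60) [ 0.24 -0.46]
('scene', 'r', 120) [-0.21  0.05]
('scene', 'r', -60) [-0.06  0.14]
('side', 'r', 60) [-0.7 -0. ]
('side', 'r', 120) [-0.77 -0.37]
('side', 'r', -60) [-1.13 -0.28]
('side', 'r', -120) [-1.12 -0.18]
('wrist', 'r', 0) [-0.53  0.12]
('wrist', 'r', 60) [1.14 0.39]
('wrist', 'r', 120) [0.93 0.3 ]
('scene', 'c', 0) [-0.32  0.2 ]
('side', 'c', 0) [-0.62 -0.44]
('wrist', 'c', 0) [-0.48 -0.04]
('scene', 'h', 0) [-0.07  0.05]
('wrist', 'h', 0) [0.14 0.08]
```

```bash
python3 - <<'E'
from h import *
R=Ro.from_euler('xyz',[0.77467787,-0.00347802,2.5732994]).as_matrix()
o=np.array([0.85484935,0.74102627,0.85547533])
for u,v,z in [(345,280,.03),(273,325,.04),(200,330,.03),(352,217,.2)]:
    d=R@[(u-273.2)/530.5,-(v-210.8)/530.5,-1]; print(o+d*(z-o[2])/d[2])
E
```

```text
[0.40110096 0.29352717 0.03      ]
[0.57597905 0.30892074 0.04      ]
[0.68801201 0.24246802 0.03      ]
[0.40176646 0.28618991 0.2       ]
```

Request:
drive_tool([
  [[0.344,-0.13,0.88,0,0,0,0],[0.344,-0.13,0.88,0,0,0,0],[0.344,-0.13,0.88,0,0,0,0],[0.344,-0.13,0.88,0,0,0,0],[0.344,-0.13,0.88,0,0,0,0]],
], newtons=10)

```text
time: 0.65
ee_pos: [0.618, 0.0164, 0.0941]
tcp_rot: [-3.141, 0.001, -0.0]
ft_force: [-0.1, -0.2, 0.9]
gripper_width: 0.606
```

Bystanders are clear, at y ≈ 0.29–0.31. I'll let the fingers finish closing, then look.

Request:
drive_tool([
  [[0,0,0,0,0,0,0],[0,0,0,0,0,0,0],[0,0,0,0,0,0,0],[0,0,0,0,0,0,0],[0,0,0,0,0,0,0]],
])

```text
time: 1.15
ee_pos: [0.6187, 0.016, 0.0969]
tcp_rot: [3.141, -0.002, -0.0]
ft_force: [-0.1, 0.4, 0.3]
gripper_width: 0.185
```

```bash
python3 - <<'E'
from h import *
from rig import sense
s=sense();print(s['ee_pos'],s['gripper_width'],s['ft_force'])
c=snap('scene','s1',(115,120,285,250),4.5)
print(proj(c,[s['ee_pos'],[.6172,.0164,.054]]))
c=snap('wrist','w1');print(proj(c,[s['ee_pos'],[.6172,.0164,.054]]))
E
```

```text
[0.61866703 0.01599726 0.09689793] 0.18477980899909602 [-0.10967758  0.4070071   0.25862472]
[[176.0477426  212.09047271]
 [179.44687553 226.51604997]]
[[286.12571156 257.14421893]
 [283.6754873  234.35716998]]
```

View pics/s1.png

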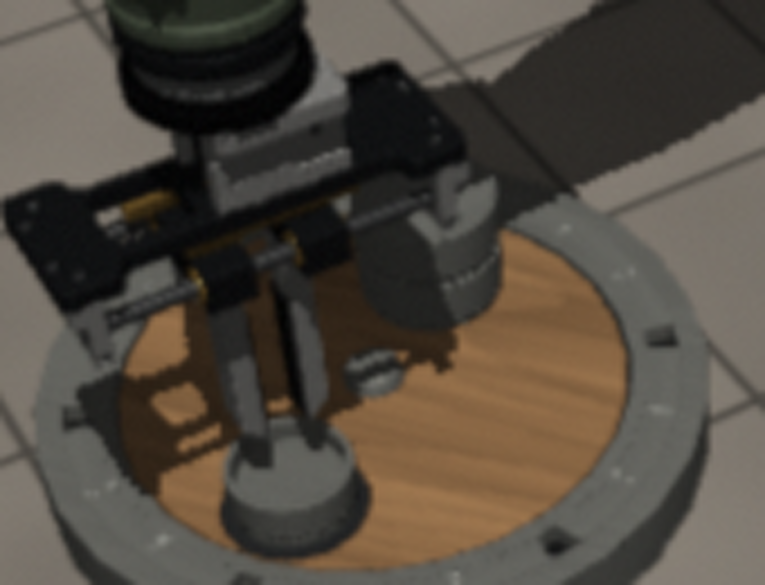

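View pics/w1.png

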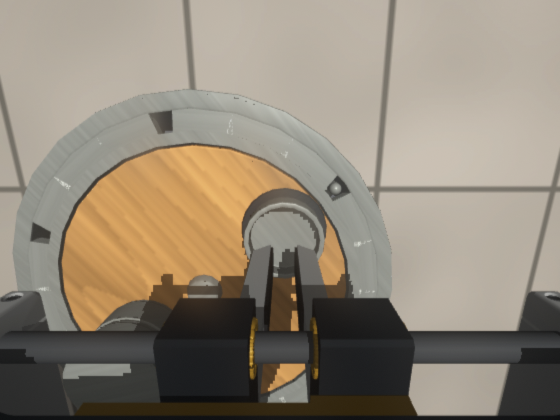

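Both views show the fingertips above the cup: tips around (265–310,250) in the wrist view, with the cup floor at (284,234). I'll close fully and descend into the cup.

Request:
drive_tool([
  [[0,0,0,0,0,0,0],[0,0,0,0,0,0,0],[0,0,0.4,0,0,0,0],[0,0,0.4,0,0,0,0],[0,0,0.4,0,0,0,0]],
])

```text
time: 1.75
ee_pos: [0.6174, 0.0163, 0.064]
tcp_rot: [-3.141, 0.001, -0.0]
ft_force: [-0.7, 0.7, -0.5]
gripper_width: 0.003
```

Request:
drive_tool([
  [[0,0,0,0,0,0,0],[0,0,0,0,0,0,0]],
])

```text
time: 1.95
ee_pos: [0.6174, 0.0163, 0.0645]
tcp_rot: [-3.141, 0.002, -0.0]
ft_force: [0.1, -0.2, 0.4]
gripper_width: 0.006
```

Request:
drive_tool([
  [[0,0,0.1,0,0,0,0],[0,0,0.1,0,0,0,0],[0,0,0.1,0,0,0,0],[0,0,0.1,0,0,0,0],[0,0,0.1,0,0,0,0]],
])

```text
time: 2.45
ee_pos: [0.6182, 0.0162, 0.0532]
tcp_rot: [3.141, -0.0, 0.0]
ft_force: [-1.6, -0.5, 5.2]
gripper_width: 0.004
```

Request:
drive_tool([
  [[0,0,0.12,0,0,0,0],[0,0,0.12,0,0,0,0],[0,0,0,0,0,0,0]],
])

```text
time: 2.75
ee_pos: [0.6185, 0.0159, 0.048]
tcp_rot: [3.141, -0.001, 0.0]
ft_force: [-2.5, -0.6, 7.1]
gripper_width: 0.0
```

Request:
drive_tool([
  [[0,0,0.1,0,0,0,0],[0,0,0.1,0,0,0,0],[0,0,0,0,0,0,0]],
])

```text
time: 3.05
ee_pos: [0.6187, 0.0157, 0.0435]
tcp_rot: [3.141, -0.001, 0.0]
ft_force: [-2.6, -0.2, 8.4]
gripper_width: 0.003
```

Request:
drive_tool([
  [[0,0,0.06,0,0,0,0],[0,0,0,0,0,0,0]],
])

```text
time: 3.25
ee_pos: [0.6188, 0.0155, 0.0423]
tcp_rot: [3.14, -0.002, 0.0]
ft_force: [-3.7, -1.2, 9.5]
gripper_width: 0.001
```

Request:
drive_tool([
  [[-0.1,-0.124,0,0,0,0,0],[-0.1,-0.124,0,0,0,0,0],[-0.1,-0.124,0,0,0,0,0]],
])

```text
time: 3.55
ee_pos: [0.6127, 0.024, 0.0431]
tcp_rot: [3.139, -0.005, 0.0]
ft_force: [-0.5, -2.8, 8.7]
gripper_width: 0.008
```

Request:
drive_tool([
  [[-0.08,-0.1,0.04,0,0,0,0],[-0.08,-0.1,0,0,0,0,0],[-0.08,-0.1,0,0,0,0,0]],
])

```text
time: 3.85
ee_pos: [0.6067, 0.0313, 0.0421]
tcp_rot: [3.138, -0.005, 0.0]
ft_force: [-2.3, -3.7, 9.5]
gripper_width: 0.005
```

```bash
python3 - <<'E'
from h import *
snap('wrist','w2');snap('scene','s2',(115,120,285,250),4.5)
E
```

```text
(no output)
```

View pics/w2.png

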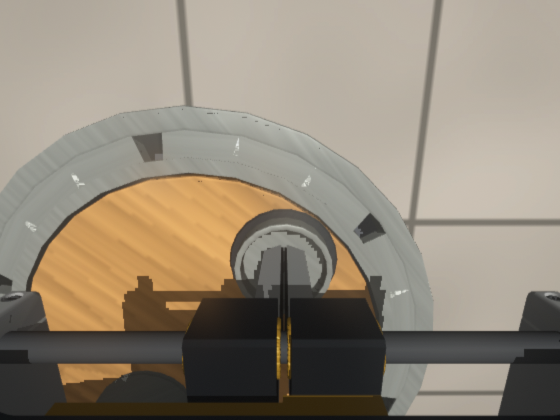

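View pics/s2.png

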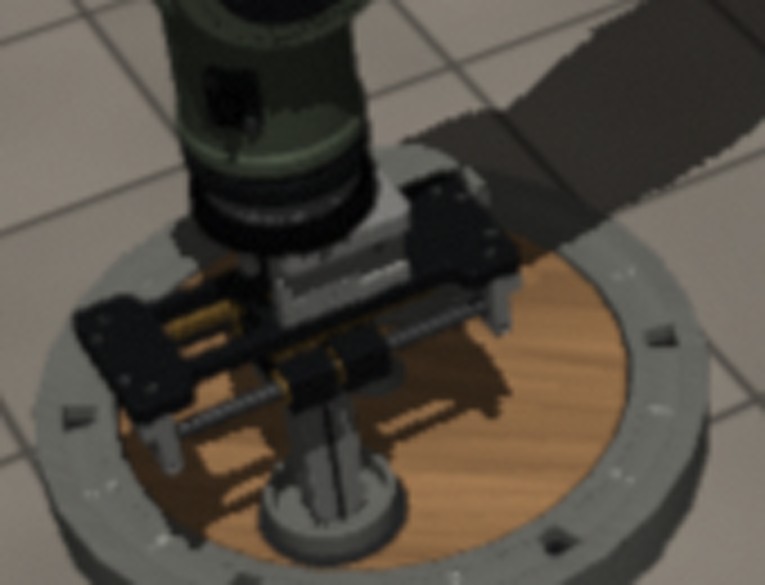

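The table has started to turn: the cup has moved CCW and the pin sits off-centre in its hole at (371,228). I'll keep going along the arc.

Request:
drive_tool([
  [[-0.125,-0.1,0,0,0,0,0],[-0.13,-0.094,0,0,0,0,0],[-0.132,-0.09,0,0,0,0,0]],
])

```text
time: 4.25
ee_pos: [0.5979, 0.0389, 0.0424]
tcp_rot: [3.139, -0.007, 0.0]
ft_force: [0.2, -1.9, 9.2]
gripper_width: 0.003
```

```bash
python3 - <<'E'
from h import *
snap('wrist','w3')
E
```

```text
(no output)
```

View pics/w3.png

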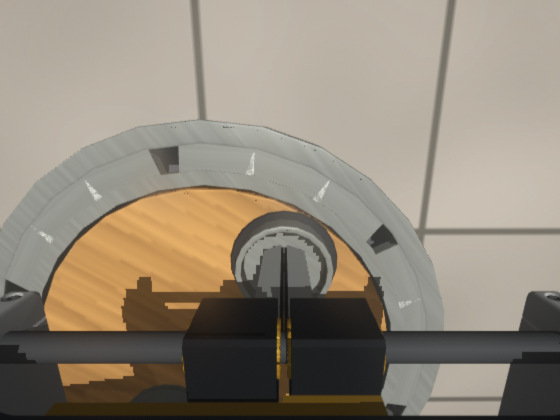

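```bash
cat >> h.py <<'E'
AX=np.array([.5488,-.0390])
def overlay(c,tag,angs,zr,f=2,crop=(150,150,450,300),r=.030):
    im=c['frame'].copy(); x0,y0,x1,y1=crop
    im=cv2.resize(im[y0:y1,x0:x1],None,fx=f,fy=f,interpolation=cv2.INTER_CUBIC)
    t=np.linspace(0,2*np.pi,90)
    for a,col in zip(angs,[(0,0,255),(0,255,0),(255,0,0)]):
        cx=AX+.088*np.array([np.cos(np.radians(a)),np.sin(np.radians(a))])
        P=np.c_[cx[0]+r*np.cos(t),cx[1]+r*np.sin(t),np.full(90,zr)]
        q=((proj(c,P)-[x0,y0]+.5)*f-.5)
        cv2.polylines(im,[np.round(q).astype(np.int32)],True,col,1)
    cv2.imwrite(f"pics/{tag}.png",im)
E
python3 - <<'E'
from h import *
from rig import viewer
c=viewer.read_camera('wrist'); overlay(c,'w3o',[47,50,53],.0545)
E
```

```text
(no output)
```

View pics/w3o.png

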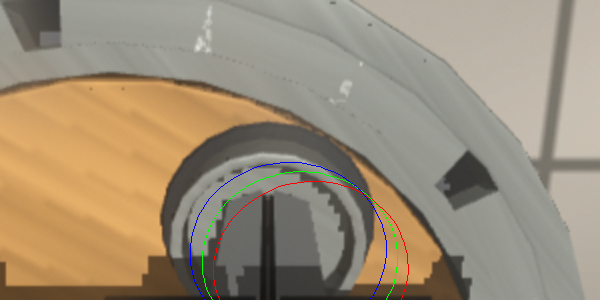

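The overlay puts the cup at about 57.5°, almost centred on the tip, so the floor friction is carrying the table along. It has turned about 18.5°.

```bash
python3 - <<'E'
import numpy as np
a=np.radians(np.linspace(57.8,87.8,11)); r=np.linspace(.092,.089,11)
P=np.c_[r*np.cos(a),r*np.sin(a)]
d=np.diff(P,axis=0)/.025
print(np.c_[d[:,0],-d[:,1]].round(3))
E
```

```text
[[-0.172 -0.088]
 [-0.175 -0.078]
 [-0.179 -0.069]
 [-0.181 -0.059]
 [-0.184 -0.05 ]
 [-0.185 -0.04 ]
 [-0.187 -0.03 ]
 [-0.187 -0.02 ]
 [-0.187 -0.01 ]
 [-0.187 -0.   ]]
```

Request:
drive_tool([
  [[-0.172,-0.088,0,0,0,0,0],[-0.175,-0.078,0,0,0,0,0],[-0.179,-0.069,0,0,0,0,0],[-0.181,-0.059,0,0,0,0,0],[-0.184,-0.05,0,0,0,0,0]],
])

```text
time: 4.85
ee_pos: [0.5767, 0.0485, 0.0428]
tcp_rot: [3.141, -0.009, 0.0]
ft_force: [1.4, 0.9, 8.4]
gripper_width: 0.004
```

Request:
drive_tool([
  [[-0.16,-0.035,0,0,0,0,0],[-0.16,-0.025,0,0,0,0,0],[-0.16,-0.015,0,0,0,0,0],[0,0,0,0,0,0,0]],
])

```text
time: 5.25
ee_pos: [0.5636, 0.0509, 0.0424]
tcp_rot: [-3.141, -0.007, 0.0]
ft_force: [-0.4, 1.4, 9.9]
gripper_width: 0.004
```

```bash
python3 - <<'E'
from h import *
from rig import viewer,sense
p=sense()['ee_pos'];d=p[:2]-AX;print(p,np.degrees(np.arctan2(d[1],d[0])),np.hypot(*d))
c=viewer.read_camera('wrist'); overlay(c,'w4o',[79,82,85],.0545)
c=snap('scene','s4',(115,120,285,250),4.5)
E
```

```text
[0.56362265 0.05088549 0.04237075] 80.63586305030576 0.09109946708969809
```

View pics/w4o.png

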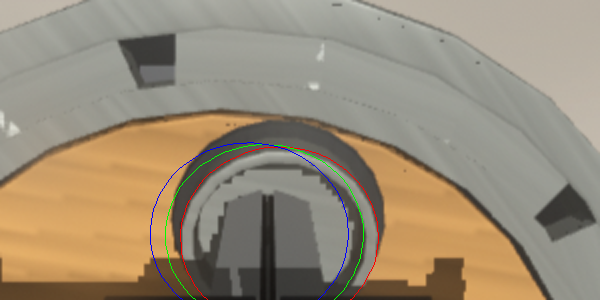

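View pics/s4.png

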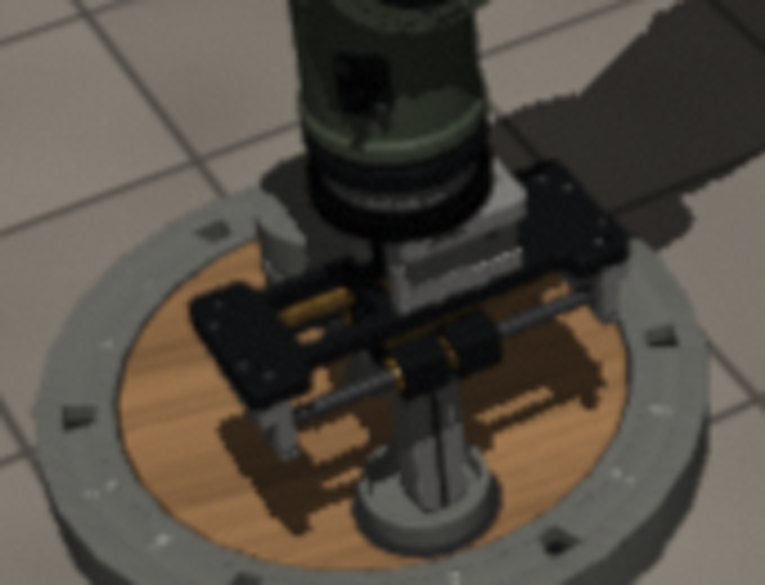

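The overlay shows the cup at about 79°, just behind the tip. One more stretch to about 91°, then lift and push on the rim only.

Request:
drive_tool([
  [[-0.15,-0.01,0,0,0,0,0],[-0.15,-0.005,0,0,0,0,0],[-0.15,0.005,0,0,0,0,0],[-0.15,0.012,0,0,0,0,0],[-0.15,0.016,0,0,0,0,0]],
])

```text
time: 5.85
ee_pos: [0.5457, 0.0506, 0.0425]
tcp_rot: [-3.141, -0.009, -0.0]
ft_force: [1.2, 2.4, 8.5]
gripper_width: 0.004
```

Request:
drive_tool([
  [[0,0,-0.1,0,0,0,0],[0,0,-0.1,0,0,0,0],[0,0,-0.1,0,0,0,0],[0,0,0,0,0,0,0]],
])

```text
time: 6.25
ee_pos: [0.5416, 0.0501, 0.0468]
tcp_rot: [3.142, 0.0, -0.0]
ft_force: [-0.1, -0.5, -0.1]
gripper_width: 0.003
```

```bash
python3 - <<'E'
from h import *
from rig import viewer,sense
p=sense()['ee_pos'];d=p[:2]-AX;print(p,np.degrees(np.arctan2(d[1],d[0])),np.hypot(*d))
c=viewer.read_camera('wrist'); overlay(c,'w5o',[88,91,94],.0565)
E
```

```text
[0.54158565 0.05012    0.04680515] 94.62805977930893 0.0894115291073144
```

View pics/w5o.png

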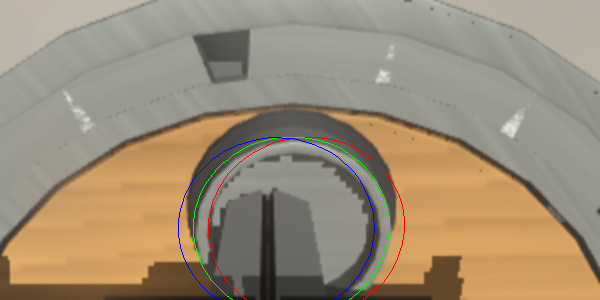

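Vertical force is now zero, so the pin is riding under the ring, and the cup is at about 91°. I'll raise the tip further and push only on the rim.

Request:
drive_tool([
  [[0,0,-0.12,0,0,0,0],[-0.1,0.01,0,0,0,0,0],[-0.1,0.01,0,0,0,0,0],[-0.05,0.01,0,0,0,0,0],[-0.04,0.006,0,0,0,0,0]],
])

```text
time: 6.8
ee_pos: [0.5349, 0.0492, 0.0501]
tcp_rot: [-3.142, -0.001, -0.0]
ft_force: [1.5, 0.2, -0.3]
gripper_width: 0.005
```

Request:
drive_tool([
  [[-0.06,0.012,0,0,0,0,0],[-0.06,0.012,0,0,0,0,0]],
])

```text
time: 7.0
ee_pos: [0.5328, 0.0486, 0.0505]
tcp_rot: [-3.142, -0.003, -0.0]
ft_force: [2.8, 0.5, 0.3]
gripper_width: 0.004
```

Request:
drive_tool([
  [[-0.06,0.014,0,0,0,0,0],[-0.06,0.014,0,0,0,0,0]],
])

```text
time: 7.2
ee_pos: [0.5296, 0.0478, 0.0505]
tcp_rot: [3.141, -0.002, 0.0]
ft_force: [3.1, 0.2, 1.4]
gripper_width: 0.002
```

Request:
drive_tool([
  [[-0.05,0.014,0,0,0,0,0],[-0.05,0.014,0,0,0,0,0]],
])

```text
time: 7.4
ee_pos: [0.5263, 0.0473, 0.0505]
tcp_rot: [-3.141, -0.001, -0.0]
ft_force: [1.1, -0.6, 7.1]
gripper_width: 0.001
```

```bash
python3 - <<'E'
from h import *
from rig import viewer,sense
p=sense()['ee_pos'];d=p[:2]-AX;print(p,np.degrees(np.arctan2(d[1],d[0])),np.hypot(*d))
c=viewer.read_camera('wrist'); overlay(c,'w6o',[94,97,99],.0565)
E
```

```text
[0.52632112 0.04725982 0.05051295] 104.60614632690393 0.08914066090099534
```

View pics/w6o.png

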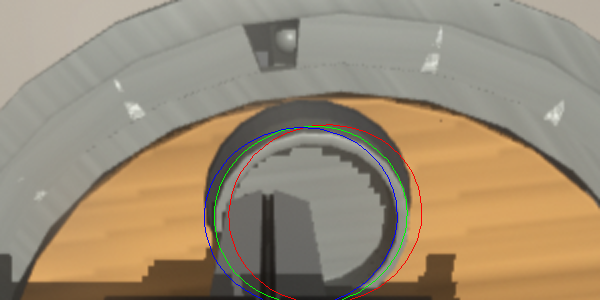

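Vertical force jumped to 7 N and the pin shows in the hole at about (285,40) in the crop, so it has snapped in. I'll ease off the rim and rise straight up.

Request:
drive_tool([
  [[0.05,-0.01,-0.06,0,0,0,0],[0.05,-0.01,-0.08,0,0,0,0],[0,0,-0.1,0,0,0,0],[0,0,-0.1,0,0,0,0],[0,0,-0.2,0,0,0,0]],
])

```text
time: 7.95
ee_pos: [0.5269, 0.0479, 0.0625]
tcp_rot: [-3.141, 0.003, 0.0]
ft_force: [-0.5, 0.2, -0.2]
gripper_width: 0.005
```

Request:
drive_tool([
  [[0,0,-0.5,0,0,0,0],[0,0,-0.9,0,0,0,0],[0,0,-0.9,0,0,0,0],[0,0,-0.9,0,0,0,0],[0,0,-0.5,0,0,0,0]],
])

```text
time: 8.45
ee_pos: [0.5298, 0.0477, 0.1589]
tcp_rot: [3.141, -0.004, -0.0]
ft_force: [-0.1, 1.1, 0.3]
gripper_width: 0.003
```

Request:
drive_tool([
  [[0,0,-0.8,0,0,0,0],[0,0,-0.6,0,0,0,0],[0,0,0,0,0,0,0]],
])

```text
time: 8.75
ee_pos: [0.5302, 0.0477, 0.1936]
tcp_rot: [3.141, -0.005, 0.0]
ft_force: [0.1, -0.1, -0.7]
gripper_width: 0.009
```

```bash
python3 - <<'E'
from h import *
from rig import viewer,sense
print(sense()['ee_pos'],sense()['ft_force'])
c=viewer.read_camera('wrist'); overlay(c,'w7o',[99],.066,f=2.0,crop=(80,60,480,360))
c=snap('scene','s7',(115,120,285,270),4)
c=viewer.read_camera('side'); overlay(c,'d7o',[99],.066,f=5,crop=(285,185,435,305))
E
```

```text
[0.5301829  0.04768554 0.19360324] [ 0.14719936 -0.11367147 -0.66647953]
```

View pics/w7o.png

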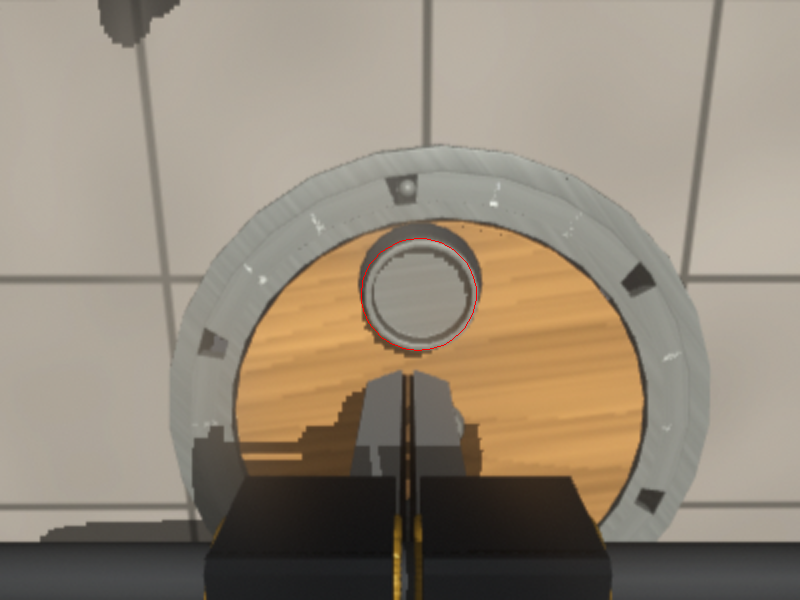

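View pics/s7.png

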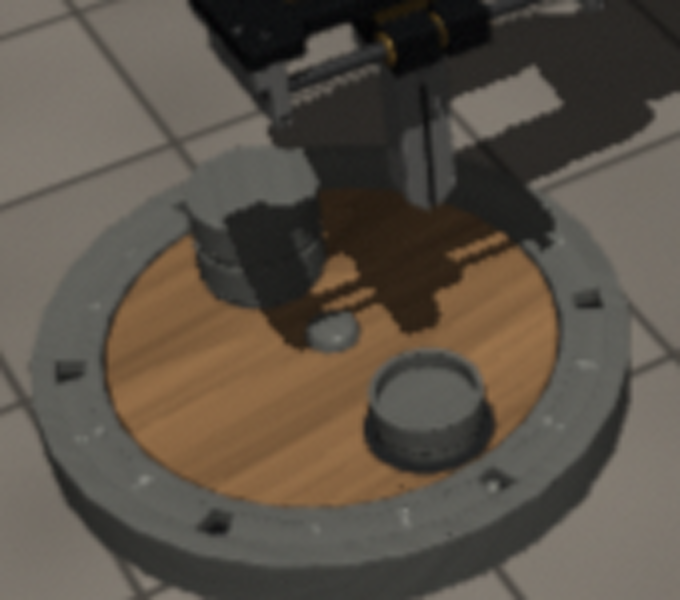

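View pics/d7o.png

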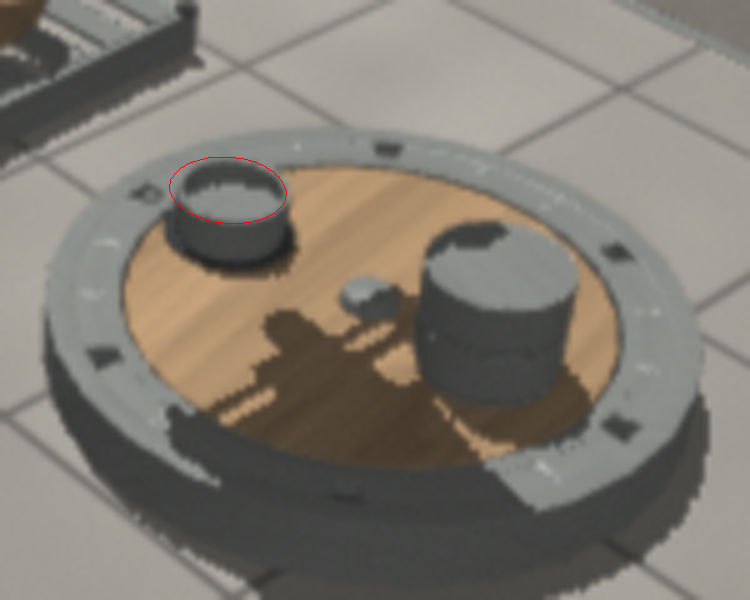

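The pin sits in the +60° hole at (407,188) in the wrist crop. The raised-rim overlay (66 mm at 99°) fits in both the wrist and side views. I'll check the tins against the predicted seat.

```bash
python3 - <<'E'
from h import *
from rig import viewer
t=np.linspace(0,2*np.pi,90);a=np.radians(98.96)
s=AX-.068*np.array([np.cos(a),np.sin(a)])
ims=[]
for n,(x0,y0,x1,y1) in [('scene',(150,145,210,205)),('side',(355,215,415,275))]:
    c=viewer.read_camera(n);f=6.5
    im=cv2.resize(c['frame'][y0:y1,x0:x1],None,fx=f,fy=f,interpolation=cv2.INTER_CUBIC)
    for z,col in [(.038,(255,0,0)),(.068,(0,255,0)),(.098,(0,0,255))]:
        q=(proj(c,np.c_[s[0]+.036*np.cos(t),s[1]+.036*np.sin(t),0*t+z])-[x0,y0]+.5)*f
        cv2.polylines(im,[np.round(q).astype(np.int32)],True,col,1)
    ims.append(im)
cv2.imwrite('pics/t8.png',np.hstack(ims))
E
```

```text
(no output)
```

View pics/t8.png

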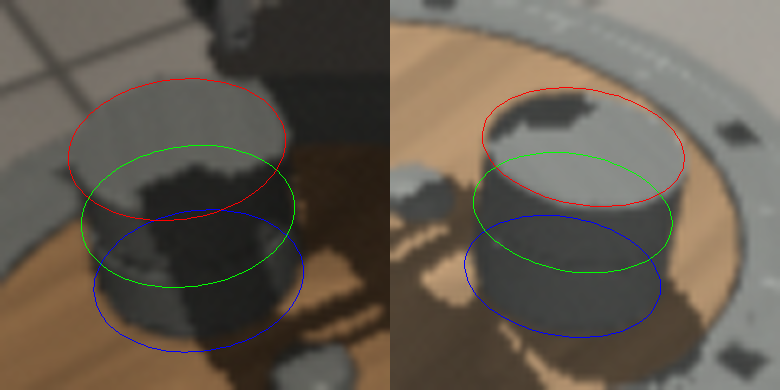

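```bash
python3 - <<'E'
from rig import robot
print(robot.close_job())
E
```

```text
the job is handed in; nothing more can be done
None
```

The carousel is one station further on, with the plunger back up in the next hole, and I've handed the job in at about 9 s. I pressed the cup with closed fingertips (about 10 N at most) and turned the table CCW by friction on the cup floor to about 52°. I then lifted and pushed only on the rim, at about 3 N, until the pin snapped in. After that I eased off and rose clear.

**What the last checks showed:**
- **Plunger and pin:** the pin is in the +60° hole. The rim fits its fully-up height of 66 mm at 99° in both the wrist and side views, having started at 39°.
- **Robot:** no force beyond noise on the tool, with the tip at z = 0.19 m.
- **Tins:** they are still stacked opposite the plunger. Their outlines match the predicted place to within a few mm; the lower tin looked about 2–4 mm off. I didn't check whether it was already like that at the start.
- **Bottle and bowl:** I kept well away from them, but didn't measure them again at the end.

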